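Put the leak-test gauge away and zero its peak pointer

TASK

The leak test is over: put the blue test gauge away, carrying it by its case and not by its knob, and lay it gently, face up, in the empty pocket of the kit tray with its stem in the channel. Its red peak pointer still shows the last peak: turn the black reset knob on its window anticlockwise, taking a fresh grip whenever your wrist runs out, until the pointer is fully back at its zero stop. Leave the gauge lying flat in its pocket, and the other gauge, the bottles and the rest of the bench as they are.

Things in the scene. Friction and masses are not known exactly. Their poses are not given: they have to be found in the camera images.
- gauge: The test gauge to put away, about 0.3 kg: round case in a blue rubber boot, steel bezel, diameter 64, height 38, plain cylindrical all the way up, lying on its back, dial up. Origin: centre of its underside; z up; its stem points to own -x, so pinch the case across own y. Zero of the 270 degree dial: half past seven (own (-1, 1)); it reads upwards clockwise. Knob top 60 above the underside.
- stem_end (a point): Outer end of the gauge's stem, on the stem's axis, 72 from the case's axis (own -x of the gauge) and 14 above its underside. The stem is a 14 wide brass square up to 52 from the case's axis, then a round steel plug of diameter 12 to 14.
- reset_knob (a joint): Angle of the gauge's reset knob and the red peak pointer fixed to it, rad: 0 at the zero stop, growing clockwise seen from above, to 4.71. Starts between 1.9 and 2.8. Turn it anticlockwise (seen from above) until it meets the stop. Steady drag 0.04 N m, no spring: it stays where it is left. Forced on against the stop, the gauge itself turns until its stem meets the channel's side.
- knob_bar: Grip bar of the reset knob: black, 26 long, 10 wide, from 2 to 22 above the window, over a collar of diameter 20, 4 tall. Origin: on the knob's axis at the window's surface, 38 above the gauge's underside. Own x runs along the bar, the way the red peak pointer points (a red line on top marks that end); z up; it turns with the knob. Pinch it across own y to turn it.
- tray: The kit tray, fixed: dark deck 30 high, yellow pocket floors 16 high, outline -123 to 103 in own x, -138 to 138 in own y of the origin (at bench level). Pocket of the plain gauge at (30, -63), the empty one at (30, 63), stem channels in front of them (own -x); nearest the -x edge a trough 35 by 120 with a brass coupling in it.
- pocket (a point): Centre of the yellow floor of the empty pocket, 16 mm above the bench; axes as the tray's. The pocket is an eight-sided recess 70 across its flats, 14 deep; a channel 24 wide and as deep runs from it towards own -x, to 85 mm from the centre, for the stem. The gauge in place has its origin here and its x along this x, with about 3 mm play all round, and stands 24 mm proud of the deck.
- plain_gauge: Other gauge, same case and stem but in a black boot and with no knob, already in its pocket. Leave it. Origin: centre of its underside.
- coupling: Loose brass hose coupling, 16 by 50, 16 high, in the tray's trough. Leave it. Origin: centre of its underside.
- reagent_jar: White jar with a blue cap, diameter 76, height 115, standing on the bench. Leave it. Origin: centre of its underside.
- wash_bottle: White wash bottle, diameter 70, with a bent spout up to 203 high reaching 58 mm out, standing. Leave it. Origin: centre of its underside.
- white_bottle: Small white bottle, diameter 48, height 85, standing. Leave it. Origin: centre of its underside.
- beaker: Glass beaker, diameter 68, height 85, standing. Leave it. Origin: centre of its underside.
- spanner: Spanner 160 long, lying nearest the robot. Leave it. Origin: under its middle; x along it.
- bench_timer: White bench timer, 85 wide, 78 high, standing. Leave it. Origin: centre of its underside.

How it is judged:
At the end, for the whole second after the job is handed in: The blue gauge lies flat, face up and at rest in the empty pocket of the tray (within 7 mm of the pocket's centre, its underside within 4 mm of the pocket floor, tilted less than 0.08 rad) and its peak pointer is back at the zero stop (knob within 0.08 rad of it) (horizontal distance between gauge and pocket below 0.007 m and z of gauge in the frame of pocket below 0.004 m and angle between gauge's own z axis and vertical below 0.08 rad and value of joint reset_knob below 0.08 rad and linear speed of gauge below 0.02 m/s); the robot touches nothing.
It fails at once if the gauge is carried by its reset knob: fingers on the knob while the gauge is lifted clear of bench and tray (contact force between the fingers and knob_bar above 3 N and height (world z) of gauge above 0.035 m).
It fails at once if the gauge is dropped or jammed into the tray: more than 60 N between them (contact force between gauge and tray above 60 N).
It fails at once if a bystander is shifted by more than 25 mm (the gauge or coupling in the tray 15 mm) (distance of any of plain_gauge, coupling from where it was at the start of the episode above 0.015 m or distance of any of reagent_jar, wash_bottle, white_bottle, beaker, spanner, bench_timer from where it was at the start of the episode above 0.025 m).
It also fails if it takes over 64 s, if anything falls off the work surface, if the arm or the gripper's body presses on something with over 40 N, if the wrist force passes 120 N, or if a joint passes its speed limit or range.

ROBOT

A 6-joint arm with a two-finger parallel gripper is mounted at the origin on the work surface. World frame = base frame: x ahead of the robot, y to its left, z up, the work surface at z = 0. Lengths are in m, angles in rad, forces in N, time in s.
With the tool pointing down it reaches from about 0.35 to 0.725 m from the base axis. Payload 4.3 kg.
Tool frame: the origin (TCP) lies midway between the tips of the shut fingers; the grasp point (between the pads) lies arm.tcp_to_grasp behind it (arm.tcp_to_grasp is the distance from the TCP to the grasp point, in m); z points along the fingers, y is the line along which they close (so a half turn about z gives the same grasp; the last joint's range is limited). The gripper opens to 85 mm and grips with 20 to 120 N. Pads are 22 mm wide; open, the fingers measure 114 mm over their backs; the gripper's body (76 mm by 85 mm) begins 54 mm behind the grasp point. The pads swing forward as they close: fully open they stand 13 mm farther back than shut.
Start: joints at [-1.293, 0.377, 0.081, 1.274, 0, 1.46], TCP at [0.217, -0.532, 0.231] pointing down, gripper open.
Joint ranges: [-2.72, 2.72], [-0.84, 1.66], [-1.02, 1.22], [-1.77, 2.12], [-1.37, 1.28], [-3.14, 3.14]. Speed limits (rad/s): [2.57, 2.57, 3.14, 3.14, 3.14, 3.14].

INTERFACE

Orientations are given as [roll, pitch, yaw] about the fixed x, y, z axes, in that order (R = Rz(yaw) Ry(pitch) Rx(roll)).
In Python, from cell import arm gives the robot as it stands.
- The arm moves only by the tool move_arm, never from a script. Its argument "deltas" is a list of rows, each a list of 5 numbers: the finger opening in mm, from 0 to 85.4, then the shift along the world's x, y, z in mm, then the turn about the world's z in rad. A call has 1 to 10 rows; each row is the pose to reach, as a shift and turn from the pose commanded when the call began; what a row does not reach only later rows make up. A row lasts 1/8 s, in which the tool goes at most 62.5 mm and 10.7 degrees, less where a joint would pass 70% of its speed; a pose out of reach is approached as far as the arm can. A call with a gripper value outside its range is refused whole. The fingers move at their own pace and stop on an object; "grip_force" is the grip in N (left out, the last holds). Time passes only in rows, so rows that repeat a pose let the fingers close. It gives the time, the measured TCP pose, the force, the opening and the grip force at its end, in the units of the state.
- arm.observe(): the state, without advancing time (a new reading comes with each control period).
- arm.get_image(name): name is "scene" or "top" or "wrist"; returns a dict with "image" (480x640x3 uint8, blue, green, red), "range_z" (480x640 float32, m along the optical axis (not along the pixel's ray), 0 where there is no reading), "fx", "fy", "cx", "cy" (pixels), "eye" and "orientation" of the camera in the world. Camera axes: x right, y up, looking along -z (the intrinsics and any distortion apply to the point x, -y, -z); pixel columns grow to the right and rows downward; lengths in m; the calibration is good to about 2 mm. A picture is of the moment at which its call begins.
- arm.job_done(): hands the job in; it is judged then, once.
The state is a dict: "clock": time; "q": joint angles; "joint_vel": joint speeds; "effort": joint torques, N m; "tool_pos": TCP position; "orientation": TCP orientation; "force": force on the tool from outside, world axes, zero at the start; "torque": the same for the moment, N m; "finger_gap": finger opening in m; "grip_force": force on a finger pad.
Only numpy, scipy, OpenCV 4.12 (cv2) and the standard library are available. Lean on these libraries where they do the work, as an engineer would, in place of code of your own. Each camera call takes 0.05 s, during which the arm holds its last target. There are 200 camera calls.

## Working session

There is one attempt and no reset: what is moved stays moved. The work goes in short steps, Python scripts to look and compute and a tool call to move; the robot and the scene stay as the last step left them, time stands still between calls to the robot, and variables do not carry over. Pictures are saved under pics/ and viewed, at most 10 in all, crops included, and the job is handed in when it is done.

Besides the shell and the picture viewer there is one more tool, called as name(argument=value, ...), one argument or row to a line, values as JSON. move_arm: Moves the arm, as the interface text tells. Its arguments: {"type":"object","properties":{"deltas":{"type":"array"},"grip_force":{"type":"number"}},"required":["deltas"]}

```bash
mkdir -p pics; ls; cat > h.py <<'E'
import numpy as np, cv2
from scipy.spatial.transform import Rotation as R
from cell import arm
def rot(o):
    o=np.array(o,float)
    return o if o.shape==(3,3) else (R.from_euler('xyz',o).as_matrix() if o.size==3 else R.from_quat(o).as_matrix())
def cloud(d):
    h,w=d['range_z'].shape; u,v=np.meshgrid(np.arange(w),np.arange(h)); z=d['range_z']
    p=np.stack([(u-d['cx'])/d['fx']*z,-(v-d['cy'])/d['fy']*z,-z],-1)
    return p@rot(d['orientation']).T+np.array(d['eye'])
def ray(d,u,v,zp):
    r=rot(d['orientation'])@np.array([(u-d['cx'])/d['fx'],-(v-d['cy'])/d['fy'],-1.]); e=np.array(d['eye'])
    return e+r*(zp-e[2])/r[2]
E
python3 - <<'E'
from h import *
print(arm.tcp_to_grasp, arm.observe())
for n in('top','scene','wrist'):
    d=arm.get_image(n); cv2.imwrite(f'pics/{n}0.png',d['image']); print(n,{k:v for k,v in d.items() if k not in('image','range_z')})
    np.save(f'{n}0.npy',d,allow_pickle=True)
E
```

```text
pics
0.0187 {'clock': 0.0, 'q': array([-1.29330076e+00,  3.78087226e-01,  7.96084597e-02,  1.27440237e+00,
       -1.44385558e-05,  1.46050364e+00]), 'joint_vel': array([-0.0006306 , -0.00073157, -0.00025235,  0.00159545,  0.00180983,
       -0.00133842]), 'effort': array([ 3.88025119e-04, -4.63602448e+01,  2.69875503e+01,  2.08163081e-02,
       -1.91167310e-04,  4.07574774e-06]), 'tool_pos': array([ 0.21725292, -0.53165694,  0.23034034]), 'orientation': array([-3.13951893e+00, -2.15122034e-04,  3.87788054e-01]), 'force': array([ 0.40485179,  0.14265969, -0.02083693]), 'torque': array([ 0.03413637, -0.01738938,  0.01374603]), 'grip_force': 0.0, 'finger_gap': 0.08560938909166148}
top {'fx': 592.7965007337275, 'fy': 592.7965007337275, 'cx': 315.7735668539515, 'cy': 246.64738371604125, 'eye': array([0.38733403, 0.06240807, 1.13489117]), 'orientation': array([ 0.15326261,  0.03531217, -1.58574353])}
scene {'fx': 447.3356769050826, 'fy': 447.3356769050826, 'cx': 325.76251484779783, 'cy': 245.35151458987215, 'eye': array([1.16803605, 0.08752905, 0.64593451]), 'orientation': array([0.80865011, 0.02178678, 1.57232732])}
wrist {'fx': 379.96426473669345, 'fy': 379.96426473669345, 'cx': 318.4829268827704, 'cy': 238.1419672508755, 'eye': array([ 0.29615814, -0.50028986,  0.37249554]), 'orientation': array([-0.33445813,  0.00253729, -1.18266592])}
```

View pics/top0.png

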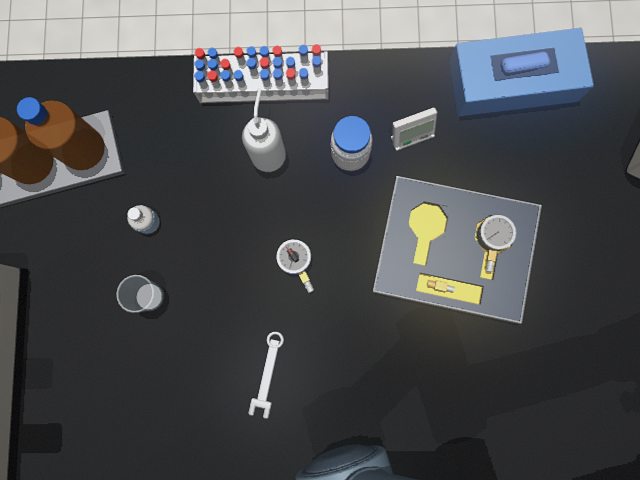

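View pics/scene0.png

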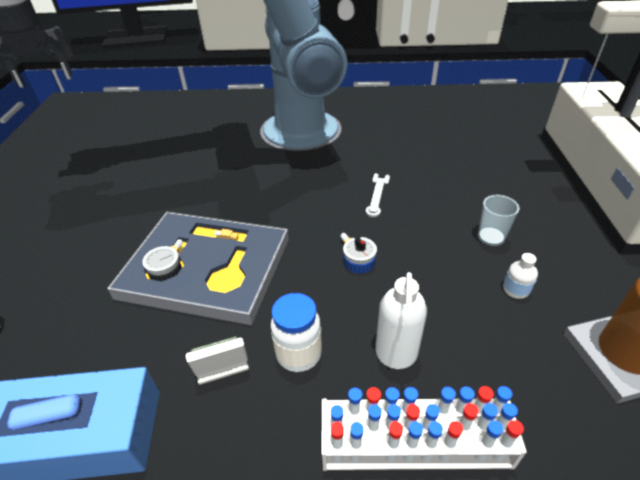

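The top view shows the gauge at about (294,257) with its stem end near (310,289). The empty pocket is at (428,222), with its channel running to (420,262). The scene view shows the gauge at (360,252) and the pocket at (226,278). Next I'll measure all of these from both views.

```bash
cat > m.py <<'E'
from h import *
for n,gb,pb in(('top',(268,230,325,300),(400,195,450,270)),('scene',(330,225,385,280),(200,240,255,300))):
    d=np.load(f'{n}0.npy',allow_pickle=True).item(); P=cloud(d); im=d['image']; hsv=cv2.cvtColor(im,cv2.COLOR_BGR2HSV)
    def sub(b): 
        m=np.zeros(im.shape[:2],bool); m[b[1]:b[3],b[0]:b[2]]=1; return m
    y=sub(pb)&(hsv[...,0]>18)&(hsv[...,0]<38)&(hsv[...,1]>120)&(hsv[...,2]>80)
    yy=(y*255).astype(np.uint8); 
    octo=cv2.morphologyEx(yy,cv2.MORPH_OPEN,cv2.getStructuringElement(cv2.MORPH_ELLIPSE,(17,17)))
    v,u=np.nonzero(octo); pf=np.array([ray(d,a,b,.016) for a,b in zip(u,v)]); (c,rad)=cv2.minEnclosingCircle(pf[:,:2].astype(np.float32)*1000)
    print(n,'pocket floor z med',np.median(P[y][:,2]),'centroid',pf.mean(0),'circle',c,rad,'area mm2',)
    v,u=np.nonzero(yy); q=np.array([ray(d,a,b,.016) for a,b in zip(u,v)])[:,:2]; dist=np.linalg.norm(q-pf.mean(0)[:2],axis=1)
    ch=q[dist>.045]; w=ch.mean(0)-pf.mean(0)[:2]; print(' channel dir deg',np.degrees(np.arctan2(w[1],w[0])),'far',dist.max())
    # gauge
    g=sub(gb)&(P[...,2]>.006); Z=P[...,2]
    win=g&(Z>.032)&(Z<.044); w2=P[win][:,:2]; c,r=cv2.minEnclosingCircle((w2*1000).astype(np.float32)); print(' case top',c,r,'z',np.median(Z[win]),'zmax',Z[g].max())
    C=np.array(c)/1000
    st=g&(np.linalg.norm(P[...,:2]-C,axis=-1)>.039)&(Z>.008)&(Z<.026); s=P[st]; 
    if len(s): w=s[:,:2].mean(0)-C; print(' stem n',len(s),'dir deg',np.degrees(np.arctan2(w[1],w[0])),'far',np.linalg.norm(s[:,:2]-C,axis=1).max(),'z',np.percentile(s[:,2],[50,95]))
    k=g&(Z>.05); kk=P[k]; print(' knob top n',len(kk),kk.mean(0)); 
    red=g&(((hsv[...,0]<8)|(hsv[...,0]>172))&(hsv[...,1]>120)&(hsv[...,2]>60)); print(' red',P[red].mean(0),red.sum())
    for nm,b in(('jar',None),):pass
    # obstacles heights
    tall=(Z>.045)&(P[...,0]>.1)&(P[...,0]<.8)&(abs(P[...,1])<.6); nl,lab,stt,_=cv2.connectedComponentsWithStats(tall.astype(np.uint8))
    for i in range(1,nl):
        if stt[i,4]>60: q=P[lab==i]; print('   obj',q.min(0).round(3),q.max(0).round(3))
d=np.load('top0.npy',allow_pickle=True).item(); e=np.load('scene0.npy',allow_pickle=True).item()
a=cv2.resize(d['image'][225:300,260:335],(400,400),interpolation=2); b=cv2.resize(e['image'][215:290,325:400],(400,400),interpolation=2)
cv2.imwrite('pics/crop.png',np.hstack([a,b]))
E
python3 m.py
```

```text
Traceback (most recent call last):
  File "m.py", line 9, in <module>
    v,u=np.nonzero(octo); pf=np.array([ray(d,a,b,.016) for a,b in zip(u,v)]); (c,rad)=cv2.minEnclosingCircle(pf[:,:2].astype(np.float32)*1000)
                                                                                                             ~~^^^^^^
IndexError: too many indices for array: array is 1-dimensional, but 2 were indexed
```

```bash
sed -i "s/(hsv\[...,0\]>18)&(hsv\[...,0\]<38)/(hsv[...,0]>15)\&(hsv[...,0]<45)/; s/&(hsv\[...,1\]>120)&(hsv\[...,2\]>80)\$/\&(hsv[...,1]>70)\&(hsv[...,2]>80)/" m.py; sed -i "s/(17,17)/((17,17) if n=='top' else (21,13))/" m.py
python3 - <<'E'
from h import *
d=np.load('top0.npy',allow_pickle=True).item();h=cv2.cvtColor(d['image'],cv2.COLOR_BGR2HSV);print(h[222,428],h[250,423]);d=np.load('scene0.npy',allow_pickle=True).item();h=cv2.cvtColor(d['image'],cv2.COLOR_BGR2HSV);print(h[278,226])
E
python3 m.py
```

```text
[ 29 116 227] [ 29 114 228]
[ 30 161 255]
top pocket floor z med 0.01580751857543994 centroid [ 0.60483218 -0.114462    0.016     ] circle (603.330078125, -113.18453979492188) 38.06704330444336 area mm2
 channel dir deg 166.8274618172389 far 0.08298902903519384
 case top (541.0880126953125, 141.767333984375) 31.980045318603516 z 0.03779194509206907 zmax 1.1348911705558593
 stem n 124 dir deg -154.0209521125935 far 0.07188580286685832 z [0.01955195 0.02357684]
 knob top n 98 [0.51062165 0.12603235 0.26760969]
 red [0.54578795 0.1450909  0.06037467] 7
   obj [0.387 0.062 0.045] [0.8   0.226 1.135]
   obj [0.387 0.062 0.045] [0.8   0.599 1.135]
   obj [ 0.387 -0.133  0.045] [0.8   0.062 1.135]
   obj [ 0.387 -0.009  0.045] [0.783 0.066 1.135]
   obj [0.387 0.062 0.045] [0.642 0.455 1.135]
   obj [ 0.387 -0.268  0.047] [0.608 0.062 1.135]
   obj [0.387 0.062 0.047] [0.553 0.151 1.135]
   obj [0.387 0.062 0.045] [0.506 0.458 1.135]
   obj [ 0.195 -0.024  0.22 ] [0.387 0.125 1.135]
scene pocket floor z med 0.016219645851115183 centroid [ 0.59703005 -0.11831865  0.016     ] circle (596.7507
[... 257 characters left out ...]
1.32874839746015 far 0.07149654352796393 z [0.01931039 0.02176338]
 knob top n 98 [0.62581965 0.13163246 0.13508577]
 red [0.54587628 0.1431265  0.05943101] 14
   obj [ 0.179 -0.596  0.244] [ 0.259 -0.458  0.414]
   obj [ 0.1   -0.043  0.194] [0.24  0.122 0.397]
   obj [0.227 0.596 0.339] [0.275 0.6   0.381]
   obj [0.437 0.386 0.045] [0.507 0.453 0.087]
   obj [0.53  0.128 0.046] [0.554 0.149 0.061]
   obj [ 0.543 -0.271  0.045] [ 0.609 -0.207  0.058]
   obj [0.6   0.403 0.045] [0.643 0.448 0.087]
   obj [0.725 0.155 0.045] [0.8   0.224 0.203]
   obj [0.73  0.51  0.045] [0.8   0.532 0.161]
   obj [ 0.717 -0.01   0.045] [0.789 0.065 0.118]
   obj [ 0.766 -0.131  0.045] [ 0.8   -0.051  0.079]
```

View pics/crop.png

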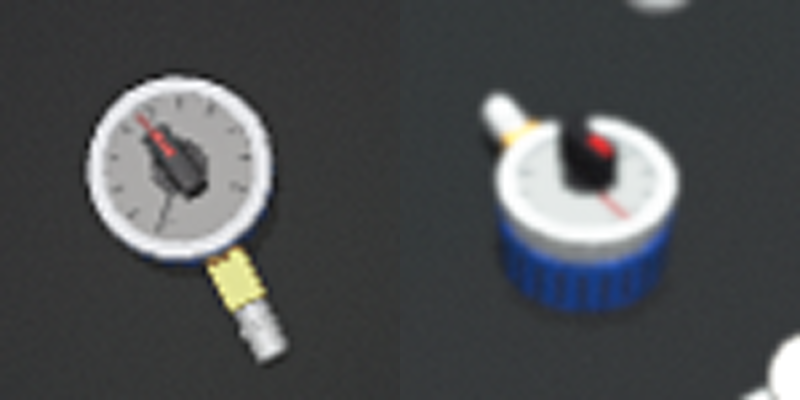

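The crops show the stem toward the lower right and the red pointer toward the upper left. That gives a knob angle of about 2.16 rad. The gauge is at about (0.541, 0.141) with yaw about 27°. The pocket is at about (0.603, -0.115) with tray yaw about -13°.

If I turn the tool by half a turn more, joint 6 stays near zero for carrying the gauge. That also leaves enough room to turn the knob.

move_arm(
  deltas=[
    [85,19,40,0,0.18],
    [85,38,80,0,0.36],
    [85,57,120,0,0.54],
    [85,76,160,0,0.72],
    [85,95,200,0,0.9],
    [85,114,240,0,1.08],
    [85,133,280,0,1.26],
    [85,152,320,0,1.44],
    [85,171,360,0,1.62],
    [85,190,400,0,1.8],
  ],
)

```text
clock: 1.4
tool_pos: [0.4077, -0.1309, 0.2312]
orientation: [3.142, -0.0, 2.194]
force: [0.9, -0.7, -0.1]
finger_gap: 0.0853
grip_force: 0.0
```

move_arm(
  deltas=[
    [85,17,34,-2,0.18],
    [85,34,68,-4,0.36],
    [85,51,102,-6,0.54],
    [85,68,136,-8,0.72],
    [85,85,170,-10,0.9],
    [85,102,204,-10,1.08],
    [85,119,238,-10,1.26],
    [85,134,272,-10,1.425],
    [85,134,272,-10,1.425],
    [85,134,272,-10,1.425],
  ],
)

```text
clock: 2.65
tool_pos: [0.5409, 0.1393, 0.221]
orientation: [3.142, -0.001, -2.671]
force: [0.2, -0.4, 0.9]
finger_gap: 0.0853
grip_force: 0.0
```

```bash
python3 - <<'E'
from h import *
o=arm.observe(); print(o['clock'],o['tool_pos'],o['orientation'],o['q'])
d=arm.get_image('wrist'); np.save('wrist1.npy',d,allow_pickle=True); cv2.imwrite('pics/wrist1.png',d['image'])
E
```

```text
2.65 [0.54092752 0.13929204 0.22095071] [ 3.14158380e+00 -1.28653637e-03 -2.67137016e+00] [ 1.38691974e-01  3.47354843e-01  1.05983427e-02  1.23525919e+00
 -4.10383479e-04 -3.31530265e-01]
```

View pics/wrist1.png

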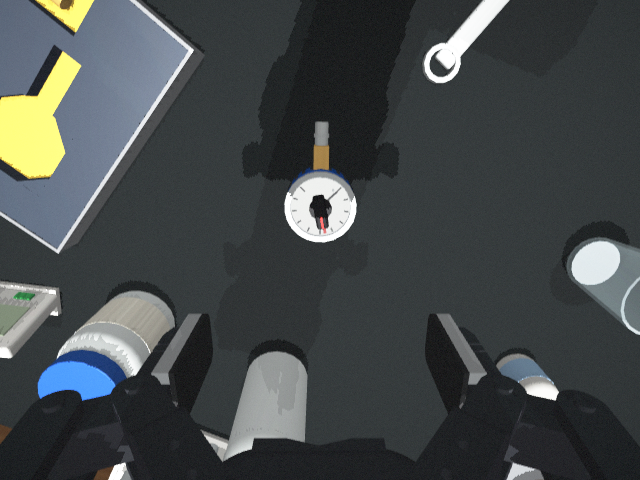

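In the wrist view the gauge is centred at about (320,207), with its stem straight up to (321,122) and the pointer straight down. The pocket is at about (30,140).

```bash
cat > m2.py <<'E'
from h import *
d=np.load('wrist1.npy',allow_pickle=True).item(); P=cloud(d); im=d['image']; Z=P[...,2]
g=np.zeros(Z.shape,bool); g[110:260,270:370]=1
w=P[g&(Z>.032)&(Z<.044)]; print('case z',np.median(w[:,2]))
# bezel circle by bright mask
m=g&(im.min(-1)>170); m[:160]=0; cs,_=cv2.findContours(m.astype(np.uint8),0,1); c=max(cs,key=cv2.contourArea)[:,0]
q=np.array([ray(d,a,b,.038) for a,b in c]); print('bezel',cv2.minEnclosingCircle((q[:,:2]*1000).astype(np.float32)), cv2.minEnclosingCircle((w[:,:2]*1000).astype(np.float32)))
C=np.array(cv2.minEnclosingCircle((q[:,:2]).astype(np.float32))[0])
s=P[g&(Z>.008)&(Z<.026)&(np.linalg.norm(P[...,:2]-C,axis=-1)>.04)]; v=s[:,:2].mean(0)-C; print('stem',np.degrees(np.arctan2(v[1],v[0])),np.linalg.norm(s[:,:2]-C,axis=1).max())
k=P[g&(Z>.055)&(Z<.07)]; print('knob',k.mean(0)); vv=np.linalg.svd(k[:,:2]-k[:,:2].mean(0))[2][0]; print('bar ang',np.degrees(np.arctan2(vv[1],vv[0])))
hsv=cv2.cvtColor(im,cv2.COLOR_BGR2HSV)
r=g&((hsv[...,0]<8)|(hsv[...,0]>172))&(hsv[...,1]>120)&(hsv[...,2]>80)&(Z<.045); r[:200]=0
if r.any(): v=P[r][:,:2].mean(0)-C; print('pointer',np.degrees(np.arctan2(v[1],v[0])),r.sum())
# fingers
f=np.zeros(Z.shape,bool); f[310:400,150:490]=1; ff=P[f&(Z>.15)]; print('finger lowest z',np.percentile(ff[:,2],[0.5,2,5]))
E
python3 m2.py
```

```text
case z 0.037485669943140065
bezel ((540.2990112304688, 140.21946716308594), 31.826480865478516) ((540.4911499023438, 140.39886474609375), 31.926172256469727)
stem -154.04195243847352 0.07197074366807876
knob [0.53970044 0.13986385 0.05908802]
bar ang 37.282042173842804
pointer 36.49382083902689 3
finger lowest z [0.23400325 0.23589692 0.23830005]
```

move_arm(
  deltas=[
    [85,-0.5,1,-50,-0.015],
    [85,-0.5,1,-100,-0.015],
    [85,-0.5,1,-150,-0.015],
    [85,-0.5,1,-185,-0.015],
    [85,-0.5,1,-200,-0.015],
    [85,-0.5,1,-210,-0.015],
    [85,-0.5,1,-210,-0.015],
  ],
  grip_force=40,
)

```text
clock: 3.58
tool_pos: [0.5414, 0.1405, 0.0119]
orientation: [-3.141, 0.001, -2.686]
force: [0.1, 0.6, -0.2]
finger_gap: 0.0854
grip_force: 0.0
```

move_arm(
  deltas=[
    [55,0,0,0,0],
    [55,0,0,0,0],
    [55,0,0,0,0],
    [55,0,0,0,0],
    [55,0,0,0,0],
    [55,0,0,0,0],
  ],
  grip_force=40,
)

```text
clock: 4.32
tool_pos: [0.5422, 0.1412, 0.013]
orientation: [-3.141, 0.003, -2.685]
force: [-1.5, 0.4, 5.9]
finger_gap: 0.0624
grip_force: 43.7
```

move_arm(
  deltas=[
    [55,0,0,10,0],
    [55,0,0,25,0],
    [55,0,0,60,-0.05],
    [55,10,-15,100,-0.16],
    [55,20,-35,140,-0.27],
    [55,35,-60,170,-0.38],
    [55,50,-85,180,-0.49],
    [55,65,-115,180,-0.6],
    [55,78,-140,180,-0.68],
    [55,78,-140,180,-0.68],
  ],
)

```text
clock: 5.58
tool_pos: [0.6196, -0.0014, 0.1917]
orientation: [-3.141, 0.001, 2.915]
force: [0.5, 0.3, -3.8]
finger_gap: 0.0628
grip_force: 45.4
```

```bash
cat > m3.py <<'E'
from h import *
import sys
n=sys.argv[1]
d=arm.get_image('wrist'); np.save(n+'.npy',d,allow_pickle=True); cv2.imwrite(f'pics/{n}.png',d['image'])
o=arm.observe(); print(o['clock'],o['tool_pos'],o['orientation'],o['finger_gap'],o['force'])
E
python3 m3.py wrist2
```

```text
5.625 [ 6.18901231e-01 -8.72756116e-05  1.91623079e-01] [ 3.14128286e+00 -3.39525281e-04  2.91671444e+00] 0.06255490202370916 [ 0.21787533  0.43939283 -4.23158655]
```

View pics/wrist2.png

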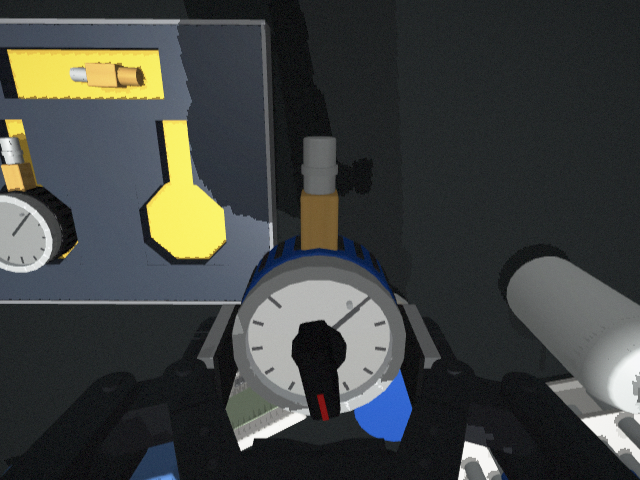

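The pocket octagon is centred at about (185,222), with its channel straight up to (174,122). The gauge sits straight in the grip: bezel at about (320,338), stem up to (320,140). To locate the pocket I'll measure its opening at deck height.

```bash
cat > m4.py <<'E'
from h import *
d=np.load('wrist2.npy',allow_pickle=True).item(); P=cloud(d); Z=P[...,2]; im=d['image']; hsv=cv2.cvtColor(im,cv2.COLOR_BGR2HSV)
b=np.zeros(Z.shape,bool); b[110:285,120:262]=1
yel=b&(hsv[...,0]>18)&(hsv[...,0]<38)&(hsv[...,1]>120)&(hsv[...,2]>60)
print('floor z',np.median(Z[yel]),'deck z',np.median(Z[140:180,70:140]))
m=b&(Z<.027)&(Z>.005); cs,_=cv2.findContours(m.astype(np.uint8),0,1); c=max(cs,key=cv2.contourArea)[:,0]
mm=np.zeros(Z.shape,np.uint8); cv2.fillPoly(mm,[c],1); v,u=np.nonzero(mm)
q=np.array([ray(d,a,bb,.030) for a,bb in zip(u,v)])[:,:2]
cc=np.array([ray(d,a,bb,.030) for a,bb in c])[:,:2]
# channel direction from points; iterate local frame
C=np.array([.603,-.115]); th=np.radians(-13)
for _ in range(6):
    ex=np.array([np.cos(th),np.sin(th)]); ey=np.array([-ex[1],ex[0]])
    X=(q-C)@ex; Y=(q-C)@ey
    o=X>-.033; # octagon extents
    C=C+ex*((np.percentile(X,99.7))-.035)+ey*(Y[o].max()+Y[o].min())/2
    X=(q-C)@ex; Y=(q-C)@ey; ch=(X<-.042)&(X>-.083)
    xs=np.arange(-.08,-.042,.003); mid=[(Y[abs(X-x)<.0015].max()+Y[abs(X-x)<.0015].min())/2 for x in xs]
    sl=np.polyfit(xs,mid,1)[0]; th+=sl
print('pocket',C,'yaw',np.degrees(th),th,'Xrange',X.min(),X.max(),'Yw',Y[X>-.033].min(),Y[X>-.033].max(),'chan',Y[ch].min(),Y[ch].max(),'mid',np.mean(mid))
# gauge in hand
g=np.zeros(Z.shape,bool); g[120:425,225:415]=1
w=P[g&(Z>.208)&(Z<.23)]; print('bezel z',np.percentile(w[:,2],[10,50,90]),len(w)); 
k=P[g&(Z>.2355)&(Z<.26)]; print('knobtop',k.mean(0))
zt=np.median(w[:,2]); w=w[abs(w[:,2]-zt)<.006]
A=np.c_[w[:,:2]-w[:,:2].mean(0),np.ones(len(w))]; print('tilt',np.linalg.lstsq(A,w[:,2],rcond=None)[0])
cg,r=cv2.minEnclosingCircle(w[:,:2].astype(np.float32)); print('bezel',cg,r)
G=np.array(cg)
s=P[g&(Z>.18)&(Z<.206)&(np.linalg.norm(P[...,:2]-G,axis=-1)>.042)]; v=s[:,:2].mean(0)-G; print('stem',np.degrees(np.arctan2(v[1],v[0])),np.linalg.norm(s[:,:2]-G,axis=1).max(),'z',np.percentile(s[:,2],95))
print('delta mm',(C-G)*1000)
E
python3 m4.py
```

```text
floor z 0.01544491149640323 deck z 0.029469927257031264
pocket [ 0.60278519 -0.11377862] yaw -13.430959795610312 -0.23441447013638458 Xrange -0.08264168954886067 0.03603003131483432 Yw -0.03457363871388962 0.03457363871388961 chan -0.011945083410132791 0.011425107925248411 mid -0.00013841969080023012
bezel z [0.21515205 0.21602994 0.2192249 ] 20239
knobtop [ 0.61636099 -0.00074567  0.23768628]
tilt [ 0.01065748 -0.00038943  0.21605747]
bezel (0.6156355142593384, -0.00021988149092067033) 0.035534631460905075
stem 167.16882109736392 0.0697693798924575 z 0.19965540685500355
delta mm [ -12.85032099 -113.55873865]
```

move_arm(
  deltas=[
    [55,-5,-40,0,0],
    [55,-10,-80,0,-0.005],
    [55,-14.5,-113.5,-10,-0.01],
    [55,-14.5,-113.5,-50,-0.01],
    [55,-14.5,-113.5,-90,-0.01],
    [55,-14.5,-113.5,-120,-0.01],
    [55,-14.5,-113.5,-130,-0.01],
    [55,-14.5,-113.5,-130,-0.01],
  ],
)

```text
clock: 6.62
tool_pos: [0.6041, -0.1121, 0.0615]
orientation: [3.141, -0.001, 2.909]
force: [0.7, -0.5, -2.9]
finger_gap: 0.0624
grip_force: 45.5
```

```bash
python3 m3.py wrist3
```

```text
6.675 [ 0.60502477 -0.11254424  0.06244331] [3.14146654e+00 1.16775370e-03 2.90854950e+00] 0.06310002631120182 [ 0.28358747  0.09368863 -3.82481821]
```

View pics/wrist3.png

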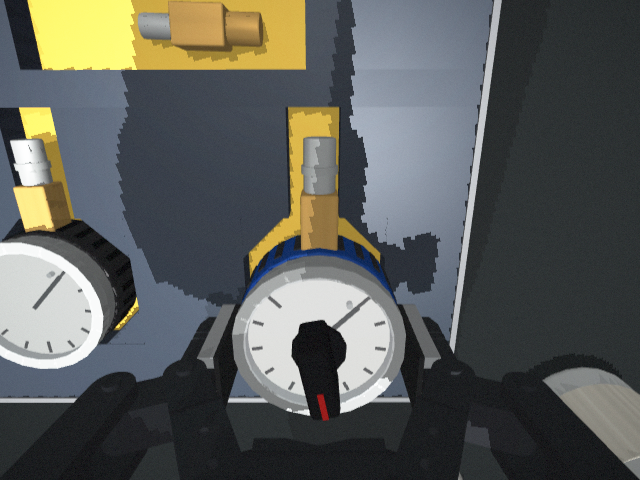

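The stem is at columns 303–336 and the channel rim at about 288–340, so the gauge is nearly aligned. Now I'll put numbers on the offset.

```bash
cat > m5.py <<'E'
from h import *
d=np.load('wrist3.npy',allow_pickle=True).item(); P=cloud(d); Z=P[...,2]
th=-.2344; ex=np.array([np.cos(th),np.sin(th)]); ey=np.array([-ex[1],ex[0]]); C=np.array([.6028,-.1138])
L=lambda u,v,z:(lambda p:np.array([(p[:2]-C)@ex,(p[:2]-C)@ey])*1000)(ray(d,u,v,z))
print('deck',np.median(Z[180:220,180:260]),'stem top z',np.percentile(Z[200:240,305:332],50),np.percentile(Z[145:185,310:328],90),'bezel',np.median(Z[300:330,280:300]))
for v in (115,125,160,200):
    row=Z[v,260:370]; rec=np.nonzero(row<.027)[0]+260; st=np.nonzero(row>.045)[0]+260
    print(v,'chan',rec.min(),rec.max(),L(rec.min()-.5,v,.03),L(rec.max()+.5,v,.03), 'stem',(st.min(),st.max(),L(st.min()-.5,v,.063),L(st.max()+.5,v,.063)) if len(st) else '')
st=np.nonzero(Z[100:200,320]>.045)[0]+100; print('stem end',L(320,st.min()-.5,.063)); rc=np.nonzero(Z[90:140,300]<.027)[0]+90; print('chan end',L(300,rc.min()-.5,.03))
o=arm.observe(); print((o['tool_pos'][:2]-C)@ex*1000,(o['tool_pos'][:2]-C)@ey*1000)
E
python3 m5.py
```

```text
deck 0.029426374937158967 stem top z 0.06891156132250573 0.0688385452440239 bezel 0.08573393174993066
115 chan 286 340 [-79.81116716 -12.68920553] [-79.85632273  11.2145177 ] stem (np.int64(281), np.int64(287), array([-80.41876664, -11.73639529]), array([-80.42342079,  -9.27265818]))
125 chan 287 339 [-75.64272549 -12.36100652] [-75.68639997  10.86290164] stem (np.int64(312), np.int64(312), array([-77.06287584,  -0.83913876]), array([-77.06354321,  -0.4842646 ]))
160 chan 288 339 [-60.49518523 -12.29642032] [-60.53858286  11.16453469] stem (np.int64(303), np.int64(335), array([-64.78877997,  -4.17779918]), array([-64.81108469,   7.88023162]))
200 chan 288 299 [-42.04492652 -12.75143022] [-42.0550818   -7.14779395] stem (np.int64(300), np.int64(338), array([-49.84454118,  -5.48875893]), array([-49.87127198,   9.26117427]))
stem end [-73.11629076   2.18994323]
chan end [-82.90562957  -6.3445462 ]
1.872272610253449 1.7381417616312995
```

move_arm(
  deltas=[
    [55,1.5,-3,0,0],
    [55,1.5,-3,-6,0],
    [55,1.5,-3,-11,0],
    [55,1.5,-3,-15,0],
    [55,1.5,-3,-18,0],
    [55,1.5,-3,-20,0],
    [55,1.5,-3,-22,0],
  ],
)

```text
clock: 7.55
tool_pos: [0.606, -0.1158, 0.0392]
orientation: [3.142, 0.0, 2.908]
force: [0.3, 0.1, -5.0]
finger_gap: 0.0625
grip_force: 45.6
```

move_arm(
  deltas=[
    [55,0,0,-1,0],
    [55,0,0,-2,0],
    [55,0,0,-3,0],
    [55,0,0,-4,0],
    [55,0,0,-5,0],
    [55,0,0,-6,0],
    [55,0,0,-7,0],
  ],
)

```text
clock: 8.43
tool_pos: [0.6059, -0.1158, 0.0323]
orientation: [3.141, -0.0, 2.908]
force: [-0.8, 1.0, -3.1]
finger_gap: 0.0624
grip_force: 45.6
```

move_arm(
  deltas=[
    [55,0,0,-0.5,0],
    [55,0,0,-1,0],
    [55,0,0,-1.5,0],
    [55,0,0,-1.5,0],
  ],
)

```text
clock: 8.93
tool_pos: [0.6059, -0.1159, 0.0308]
orientation: [3.142, -0.0, 2.908]
force: [0.6, 0.1, -3.8]
finger_gap: 0.0628
grip_force: 45.6
```

move_arm(
  deltas=[
    [55,0,0,-0.5,0],
    [55,0,0,-1,0],
    [55,0,0,-1,0],
  ],
)

```text
clock: 9.3
tool_pos: [0.6059, -0.1158, 0.0298]
orientation: [3.141, -0.0, 2.908]
force: [-0.1, 0.4, -3.2]
finger_gap: 0.0623
grip_force: 45.6
```

move_arm(
  deltas=[
    [55,0,0,-0.5,0],
    [55,0,0,-1,0],
    [55,0,0,-1,0],
  ],
)

```text
clock: 9.68
tool_pos: [0.6059, -0.1158, 0.0291]
orientation: [3.142, 0.0, 2.908]
force: [-1.1, 0.2, -0.7]
finger_gap: 0.0629
grip_force: 46.1
```

```bash
python3 m3.py wrist4; python3 - <<'E'
from h import *
d=np.load('wrist4.npy',allow_pickle=True).item(); Z=cloud(d)[...,2]; print('bezel',np.median(Z[300:330,280:300]),'stem',np.median(Z[200:240,305:332]),'deck',np.median(Z[180:220,180:260]))
E
```

```text
9.725 [ 0.60593558 -0.11581867  0.02912358] [3.14153557e+00 1.19582198e-04 2.90778413e+00] 0.06253197059796149 [-1.01094034  1.14507783 -1.30930294]
bezel 0.053357431360986744 stem 0.036443164537628844 deck 0.029439740022570965
```

The bezel is at 0.0534, which matches the expected 0.054, and the weight has been taken up. The gauge is on the pocket floor, so I'll release it and rise.

move_arm(
  deltas=[
    [64,0,0,0,0],
    [68,0,0,0,0],
    [76,0,0,0,0],
    [80,0,0,0,0],
    [80,0,0,10,0],
    [80,0,0,40,0],
    [80,0,0,80,0],
    [80,0,0,110,0],
    [80,0,0,110,0],
  ],
)

```text
clock: 10.85
tool_pos: [0.6084, -0.1166, 0.1426]
orientation: [-3.141, 0.007, 2.908]
force: [0.3, 0.3, -0.4]
finger_gap: 0.0798
grip_force: 0.0
```

```bash
python3 m3.py wrist5;  python3 - <<'E'
from h import *
d=arm.get_image('top'); np.save('top5.npy',d,allow_pickle=True)
E
```

```text
10.9 [ 0.60714706 -0.11618294  0.14050225] [-3.14148081  0.00356841  2.90784477] 0.0802683081665793 [-0.49472215  0.5867499  -0.68602217]
```

View pics/wrist5.png

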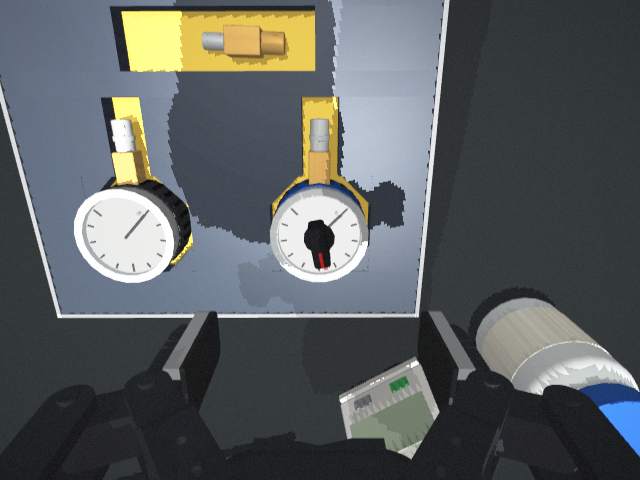

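The gauge is seated at about (319,235) with its stem in the channel. The knob is at (319,240) with its red end pointing down. Next I'll measure the knob.

```bash
cat > m6.py <<'E'
from h import *
import sys
d=np.load(sys.argv[1]+'.npy',allow_pickle=True).item(); P=cloud(d); Z=P[...,2]; im=d['image']; hsv=cv2.cvtColor(im,cv2.COLOR_BGR2HSV)
g=(np.linalg.norm(P[...,:2]-[.604,-.1135],axis=-1)<.05)
w=P[g&(Z>.049)&(Z<.057)]; cg,r=cv2.minEnclosingCircle(w[:,:2].astype(np.float32)); print('case',cg,r,np.median(w[:,2]))
t=g&(Z>.072)&(Z<.08); v,u=np.nonzero(t); print('top z',np.median(Z[t]),len(u)); q=np.array([ray(d,a,b,.076) for a,b in zip(u,v)])[:,:2].astype(np.float32)
rr=cv2.minAreaRect(q*1000); box=cv2.boxPoints(rr); e=max((box[1]-box[0],box[2]-box[1]),key=np.linalg.norm); print('bar rect',rr,'ang',np.degrees(np.arctan2(e[1],e[0])))
red=g&((hsv[...,0]<8)|(hsv[...,0]>172))&(hsv[...,1]>120)&(hsv[...,2]>70)
for nm,m in(('redtop',red&(Z>.07)),('pointer',red&(Z<.062))):
    if m.any(): x=P[m][:,:2].mean(0)-np.array(cg); print(nm,m.sum(),np.degrees(np.arctan2(x[1],x[0])),np.linalg.norm(x))
E
python3 m6.py wrist5; python3 m6.py top5
```

```text
case (0.6045040488243103, -0.11567053198814392) 0.032183267176151276 0.05339239519708508
top z 0.07519367916657255 691
bar rect ((603.1676635742188, -115.27967834472656), (9.93604564666748, 26.405595779418945), 87.54240417480469) ang -2.457607
redtop 64 -1.3077064011524617 0.0066928455367186775
pointer 2 -1.478280863498686 0.022119537365598727
case (0.6048957705497742, -0.11280786246061325) 0.03173479437828064 0.05346658713652541
top z 0.07505441395909895 77
bar rect ((604.3484497070312, -113.12488555908203), (9.00897216796875, 24.212142944335938), 87.4833755493164) ang -2.5166273
redtop 7 -14.295822823263396 0.007467110380374892
```

move_arm(
  deltas=[
    [45,-2.5,1,0,0.1],
    [40,-2.5,1,0,0.19],
    [40,-2.5,1,-20,0.19],
    [40,-2.5,1,-40,0.19],
    [40,-2.5,1,-60,0.19],
    [40,-2.5,1,-70,0.19],
    [40,-2.5,1,-76,0.19],
    [40,-2.5,1,-76,0.19],
  ],
  grip_force=30,
)

```text
clock: 11.95
tool_pos: [0.6032, -0.1148, 0.0625]
orientation: [3.141, -0.001, 3.098]
force: [-0.0, -0.9, 0.5]
finger_gap: 0.0401
grip_force: 0.0
```

move_arm(
  deltas=[
    [8,0,0,0,0],
    [8,0,0,0,0],
    [8,0,0,0,0],
    [8,0,0,0,0],
    [8,0,0,0,0],
    [8,0,0,0,0],
    [8,0,0,0,0],
  ],
  grip_force=30,
)

```text
clock: 12.82
tool_pos: [0.6041, -0.1153, 0.0637]
orientation: [-3.141, 0.002, 3.098]
force: [-0.1, -1.5, 5.5]
finger_gap: 0.0092
grip_force: 31.2
```

```bash
python3 -c "
from cell import arm
o=arm.observe();print(o['q'],o['torque'],o['force'],o['finger_gap'],o['orientation'],o['tool_pos'])"
```

```text
[-2.91504731e-01  5.50110216e-01 -9.24644808e-02  9.26487878e-01
 -4.37119456e-04 -2.47547030e-01] [-0.29489717  0.14343869 -0.01448089] [-0.0615677  -1.46959073  5.48990052] 0.00916068678952242 [-3.14074404e+00  1.57379426e-03  3.09763524e+00] [ 0.6041213  -0.11532166  0.0636836 ]
```

move_arm(
  deltas=[
    [8,0,0,0,0.1],
    [8,0,0,0,0.25],
    [8,0,0,0,0.4],
    [8,0,0,0,0.55],
    [8,0,0,0,0.7],
    [8,0,0,0,0.85],
    [8,0,0,0,1.0],
    [8,0,0,0,1.15],
    [8,0,0,0,1.3],
    [8,0,0,0,1.4],
  ],
)

```text
clock: 14.08
tool_pos: [0.604, -0.1153, 0.0637]
orientation: [-3.14, -0.001, -1.782]
force: [-0.5, -1.9, 6.1]
finger_gap: 0.0093
grip_force: 31.3
```

move_arm(
  deltas=[
    [8,0,0,0,0.1],
    [8,0,0,0,0.2],
    [8,0,0,0,0.3],
    [8,0,0,0,0.4],
    [8,0,0,0,0.5],
    [8,0,0,0,0.58],
    [8,0,0,0,0.62],
    [8,0,0,0,0.64],
    [8,0,0,0,0.64],
  ],
)

```text
clock: 15.2
tool_pos: [0.604, -0.1153, 0.0637]
orientation: [-3.141, -0.001, -1.145]
force: [-1.5, -1.4, 5.8]
finger_gap: 0.0092
grip_force: 31.3
```

```bash
python3 -c "
from cell import arm
o=arm.observe();print(o['q'],o['torque'],o['force'],o['finger_gap'],o['orientation'],o['tool_pos'])"
```

```text
[-2.91442330e-01  5.50133781e-01 -9.24277958e-02  9.26729238e-01
 -6.12946797e-04 -2.28754522e+00] [-0.25857992  0.17891349  0.07836393] [-1.5413757  -1.37776231  5.80822179] 0.00915044025222373 [-3.14086025e+00 -1.45115450e-03 -1.14549076e+00] [ 0.6040264  -0.11531037  0.06368194]
```

move_arm(
  deltas=[
    [8,0,0,0,0.03],
    [8,0,0,0,0.06],
    [8,0,0,0,0.09],
    [8,0,0,0,0.12],
    [8,0,0,0,0.14],
    [8,0,0,0,0.14],
  ],
)

```text
clock: 15.95
tool_pos: [0.604, -0.1152, 0.0637]
orientation: [-3.141, -0.001, -1.006]
force: [-1.8, -0.9, 5.8]
finger_gap: 0.0091
grip_force: 31.3
```

```bash
python3 -c "
from cell import arm
o=arm.observe();print(o['q'],o['torque'],o['force'],o['orientation'],o['effort'][5])"; python3 m3.py wrist7; cat > m7.py <<'E'
from h import *
import sys
d=np.load(sys.argv[1]+'.npy',allow_pickle=True).item(); P=cloud(d); Z=P[...,2]; D=P[...,:2]-[.6040,-.1145]
a=np.degrees(np.arctan2(D[...,1],D[...,0])); r=np.linalg.norm(D,axis=-1)
m=(r>.045)&(r<.074)&(Z>.032)&(Z<.04)&(abs((a%360)-167)<15); s=P[m]; print('stem n',m.sum())
if m.sum()>30:
    v=np.linalg.svd(s[:,:2]-s[:,:2].mean(0),full_matrices=False)[2][0]; print('stem axis',np.degrees(np.arctan2(v[1],v[0]))%180,'mean',s.mean(0))
E
python3 m7.py wrist7; python3 m7.py wrist5
```

```text
[-2.91372368e-01  5.50149236e-01 -9.24618189e-02  9.26701952e-01
 -4.02454879e-04 -2.42735600e+00] [-0.25533129  0.16577373 -0.00666767] [-1.79378871 -0.87750841  5.7626732 ] [-3.14092511e+00 -1.38441107e-03 -1.00560978e+00] -0.07479453692212701
16.0 [ 0.60405052 -0.11521835  0.06365916] [-3.14092884e+00 -1.41745174e-03 -1.00570746e+00] 0.008997989692104238 [-1.08106102 -1.43350508  6.04180491]
stem n 679
stem axis 163.9774252791613 mean [ 0.55079646 -0.10440243  0.03534066]
stem n 781
stem axis 166.05795196846384 mean [ 0.54765996 -0.10188998  0.03503055]
```

move_arm(
  deltas=[
    [8,0,0,0,0.02],
    [8,0,0,0,0.04],
    [8,0,0,0,0.06],
    [8,0,0,0,0.08],
    [8,0,0,0,0.08],
  ],
)

```text
clock: 16.62
tool_pos: [0.6042, -0.1149, 0.0637]
orientation: [-3.14, -0.001, -0.926]
force: [-0.2, 0.1, 5.8]
finger_gap: 0.0089
grip_force: 31.3
```

```bash
python3 -c "
from cell import arm
o=arm.observe();print(o['torque'],o['force'],o['orientation'],o['effort'][5])"; python3 m3.py wrist8; python3 m7.py wrist8
```

```text
[-0.0913351   0.08054606 -0.17955591] [-0.20075651  0.09279269  5.77449049] [-3.14040448e+00 -1.10722820e-03 -9.25658716e-01] -0.14746597968041897
16.675 [ 0.60418025 -0.11490718  0.06367908] [-3.14040114e+00 -1.10725912e-03 -9.25737057e-01] 0.008909186680295424 [-1.48751533 -0.97268763  5.53699948]
stem n 658
stem axis 168.21749465299635 mean [ 0.55018174 -0.10824053  0.03537301]
```

View pics/wrist8.png

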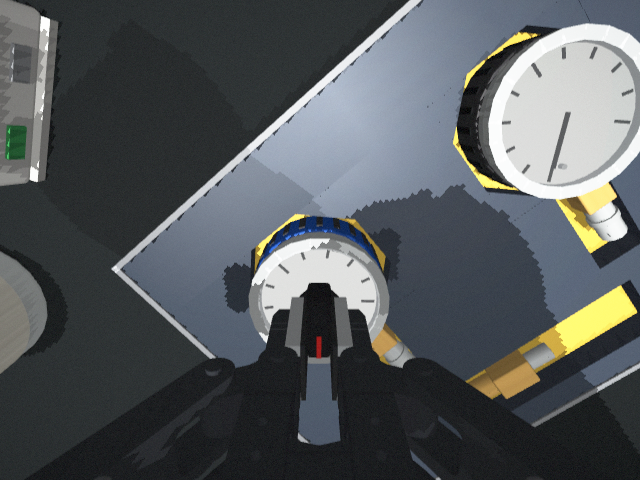

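The stem axis swung from 164° to 168° and the wrist torque rose, so the knob is at its stop and the gauge itself had begun to turn. I'll release and check.

move_arm(
  deltas=[
    [14,0,0,0,0],
    [30,0,0,0,0],
    [40,0,0,0,0],
    [40,0,0,10,0],
    [40,0,0,40,0],
    [40,0,0,90,-0.1],
    [40,0,0,130,-0.25],
    [40,0,0,130,-0.4],
    [40,0,0,130,-0.5],
    [40,0,0,130,-0.5],
  ],
)

```text
clock: 17.92
tool_pos: [0.6036, -0.1148, 0.1936]
orientation: [-3.141, -0.0, -1.424]
force: [-0.2, -0.1, -0.4]
finger_gap: 0.0397
grip_force: 0.0
```

```bash
python3 m3.py wrist9; python3 - <<'E'
from h import *
d=arm.get_image('top'); np.save('top9.npy',d,allow_pickle=True)
t0=np.load('top0.npy',allow_pickle=True).item()
w=np.load('wrist9.npy',allow_pickle=True).item()['image']
cv2.imwrite('pics/fin.png',np.hstack([cv2.resize(w,(480,360)),cv2.resize(d['image'][170:330,360:500],(315,360))]))
E
for f in wrist9 top9; do python3 m6.py $f; python3 m7.py $f; done; python3 m7.py top5
```

```text
17.975 [ 0.60348041 -0.11481265  0.19328814] [-3.14131797e+00 -8.65432595e-05 -1.42364588e+00] 0.0399075470470978 [-0.28562796  0.32573594  0.17748152]
case (0.6042634844779968, -0.11470344662666321) 0.032151367515325546 0.05354858823837222
top z 0.07531310674355873 475
bar rect ((604.4163208007812, -115.87895965576172), (10.12887954711914, 26.044660568237305), 36.63331985473633) ang -53.366642
redtop 43 128.1675644887388 0.006533183169163199
pointer 4 128.28422221297703 0.021578717494065418
stem n 414
stem axis 171.52265073376978 mean [ 0.54719237 -0.1070476   0.03524585]
case (0.6054596900939941, -0.11319631338119507) 0.03241486847400665 0.05359358318626106
top z 0.07572545683804166 72
bar rect ((604.5463256835938, -112.79524230957031), (9.776700019836426, 26.39820671081543), 35.864906311035156) ang -54.13512
redtop 5 133.85197374432212 0.006084598730526848
stem n 94
stem axis 176.88072871190994 mean [ 0.54682686 -0.10514365  0.03497471]
stem n 89
stem axis 172.417484142421 mean [ 0.5485016  -0.10045668  0.03510185]
```

View pics/fin.png

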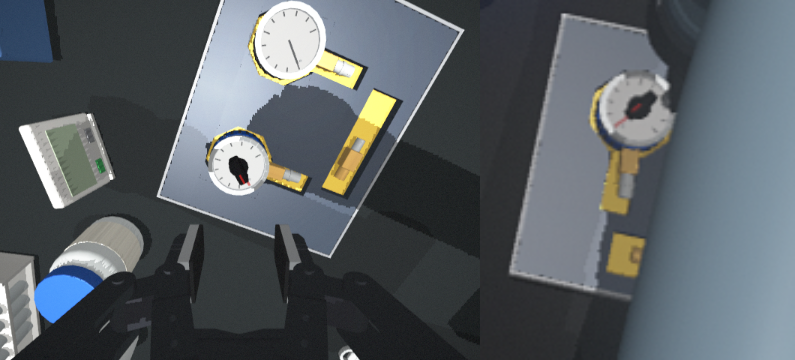

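The final view shows the gauge flat at (238,165), with the bar at about 127° against a zero direction of about 127°. The case is about 2 mm from the pocket centre and nothing else has moved. I'm handing the job in.

```bash
python3 -c "
from cell import arm
print(arm.job_done())"
```

```text
the job is handed in; nothing more can be done
None
```

The job is handed in: the blue gauge lies flat in its pocket, about 2 mm from the centre, and its peak pointer measures within about 0.02 rad of the zero stop; no verdict was returned.

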